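Feed two steel stamps into the gravity chute of the sprung lift

ROBOT

A 6-joint arm with a two-finger parallel gripper is mounted at the origin on the work surface. World frame = base frame: x ahead of the robot, y to its left, z up, the work surface at z = 0. Lengths are in m, angles in rad, forces in N, time in s.
With the tool pointing down it reaches from about 0.3 to 0.775 m from the base axis. Payload 14.6 kg.
Tool frame: the origin (TCP) lies at the very end of the fingers, on their centre line; the grasp point (between the pads) lies 19 mm behind it; z points along the fingers, y is the line along which they close (so a half turn about z gives the same grasp; the last joint's range is limited). The gripper opens to 94 mm and grips with 3 to 60 N. Pads are 16 mm wide; open, the fingers measure 119 mm over their backs; the gripper's body (75 mm by 177 mm) begins 78 mm behind the grasp point.
Start: joints at [-1.277, 0.3, 1.521, -0, 1.321, -0.067], TCP at [0.194, -0.515, 0.179] pointing down, gripper open.
Joint ranges: [-3.03, 3.03], [-0.79, 2.21], [0.23, 2.52], [-1.04, 4.18], [0, 3.07], [-2.55, 2.55]. Speed limits (rad/s): [2.22, 2.22, 2.57, 3.14, 3.14, 3.14].

INTERFACE

Orientations are given as [roll, pitch, yaw] about the fixed x, y, z axes, in that order (R = Rz(yaw) Ry(pitch) Rx(roll)).
In Python, from station import ctrl gives the robot as it stands.
- The arm moves only by the tool carry_out, never from a script. Its argument "motion" is text: rows parted by semicolons, each of 7 numbers parted by spaces: the shift along the world's x, y, z in m, then the turn, a rotation vector about the world's x, y, z in degrees, then the closure in counts, from 0 (fully open) to 255 (shut). In form: dx dy dz wx wy wz hand; .... A call has 1 to 20 rows; each row shifts and turns the commanded pose from where the row before left it; what a row does not reach is not made up. A row lasts 1/12 s, in which the tool goes at most 41.7 mm and 7.16 degrees, less where a joint would pass 70% of its speed; a pose out of reach is approached as far as the arm can. A call is refused whole if a number of a shift passes 0.0417 or a number of a turn 7.16, either way. A call with a gripper value outside its range is refused whole. The fingers move at their own pace and stop on an object; "grip_force" is the grip in N (left out, the last holds). Time passes only in rows, so rows that do not move let the fingers close. It gives the time, the measured TCP pose, the force, the opening and the grip force at its end, in the units of the state.
- ctrl.get_obs(): the state, without advancing time (a new reading comes with each control period).
- ctrl.camera(name): name is "side" or "top"; returns a dict with "pixels" (384x512x3 uint8, red, green, blue), "range_z" (384x512 float32, m along the optical axis (not along the pixel's ray), 0 where there is no reading), "K" (3x3 intrinsics, pixels), "position" and "attitude" of the camera in the world. Camera axes: x right, y up, looking along -z (the intrinsics and any distortion apply to the point x, -y, -z); pixel columns grow to the right and rows downward; lengths in m; the calibration is good to about 2 mm. A picture is of the moment at which its call begins.
- ctrl.hand_in(): hands the job in; it is judged then, once.
The state is a dict: "time_s": time; "qpos": joint angles; "joint_vel": joint speeds; "tau": joint torques, N m; "ee_pos": TCP position; "eef_rot": TCP orientation; "force": force on the tool from outside, world axes, zero at the start; "moment": the same for the moment, N m; "grip_width": finger opening in m; "grip_force": force on a finger pad.
Only numpy, scipy, OpenCV 4.12 (cv2) and the standard library are available. Lean on these libraries where they do the work, as an engineer would, in place of code of your own. Each camera call takes 0.05 s, during which the arm holds its last target. There are 200 camera calls.

TASK

Feed the two round steel stamps that lie loose on the bench (thick head, thin shank) into the sloping gravity chute. Lay each one across the open upper end with its shank towards the side that has the steel guide bar, so that it rolls down with its shank under the bar and both end up side by side on the sprung lift at the bottom, sunk under their weight. Leave everything else on the bench where it is.

Things in the scene. Friction and masses are not known exactly. Their poses are not given: they have to be found in the camera images.
- stamp_a_mid (a point): The first round steel stamp lying on its side: a thick cylindrical head 26 mm across and 50 mm long, with a thin shank 10 mm across and 28 mm long on one end (78 mm overall), 235 g. This point is on its axis, half-way along the HEAD (25 mm from its face). x runs along the axis from head to shank; y, z turn as it rolls. Centre of mass 5 mm from here towards the shank. Either may go first.
- stamp_a_tip (a point): Centre of the free end of the first stamp's shank, 53 mm from stamp_a_mid along its x.
- stamp_b_mid (a point): The second round steel stamp lying on its side: a thick cylindrical head 26 mm across and 50 mm long, with a thin shank 10 mm across and 28 mm long on one end (78 mm overall), 235 g. Same point and axes as stamp_a_mid.
- stamp_b_tip (a point): Centre of the free end of the second stamp's shank, 53 mm from stamp_b_mid along its x.
- chute: Grey chute, dark steel floor, dark base plate 250 x 130 x 10 mm, fixed. Origin: centre of the base's underside. +x downhill (horizontal), +y across to the guide-bar side, z up. The floor slopes down along +x by 0.245 rad, upper edge 107 mm above the bench. The channel between the side walls is 86 mm wide (a stamp has 4 mm at either end). Lower end: end wall 24 mm high.
- chute_drop (a point): Point on the chute floor in its open upper part (78 mm long, no wall at the upper end, side walls with flared lips 28 mm high), 38 mm from the upper edge, 14 mm to -y of the channel's centre line: right under stamp_*_mid of a stamp laid across midway between the walls, shank to +y. A stamp let go here rolls down. Frame as chute.
- guide_bar (a point): Upper end of the bright steel guide bar, centre of its underside, 22 mm above the chute floor. The bar, 24 mm wide and 5 mm thick, runs from here down along the +y wall to the lower end, over the lift too: the shank of a rolling stamp passes under it, a head does not. The side walls here stand 31 mm above the floor.
- lift (a joint): The lift: sloping brass plate 66 mm long, 84 mm wide that forms the last part of the chute floor, on a spring (300 N/m). Value in m: 0 = up, level with the floor; grows as it sinks at right angles to the slope; about 0.006 under one stamp, about 0.013 under two, at most 0.020.
- lift_mid (a point): Centre of the lift plate's upper face; sinks with it.
- long_punch: Bystander: square dark steel punch 122 x 12 x 12 mm lying down. Origin: underside.
- bench_block: Bystander: steel block 55 x 55 x 20 mm. Origin: centre of underside.
- dish: Bystander: white bowl 84 mm across, 30 mm high. Origin: centre of underside.
- mallet: Bystander: hammer 240 mm long lying down. Origin: underside.
- card_stack: Bystander: stack of white cards 90 x 60 x 50 mm. Origin: centre of underside.
- punch_pot: Bystander: white pot 96 mm across with punches sticking out, 145 mm high in all. Origin: centre of underside.
Mind the look-alikes: they are no part of the job. What is shaped like the part that bears stamp_b_mid but blue is not meant.

How it is judged:
By the outcome, as a careful person would: the job done as asked, in the order asked, and still so for the second after the job is handed in, with the robot touching nothing.
It also fails if it takes over 70 s, if anything falls off the work surface, if the arm or the gripper's body presses on something with over 40 N, if the wrist force passes 120 N, or if a joint passes its speed limit or range.

## Working session

There is one attempt and no reset: what is moved stays moved. The work goes in short steps, Python scripts to look and compute and a tool call to move; the robot and the scene stay as the last step left them, time stands still between calls to the robot, and variables do not carry over. Pictures are saved under pics/ and viewed, at most 10 in all, crops included, and the job is handed in when it is done.

Besides the shell and the picture viewer there is one more tool, called by a JSON object that holds its "op" and its "data". carry_out: Moves the arm, as the interface text tells. Its arguments: {"type":"object","properties":{"motion":{"type":"string"},"grip_force":{"type":"number"}},"required":["motion"]}

```bash
ls; mkdir -p pics; cat > h.py <<'E'
import numpy as np, cv2
from station import ctrl
from scipy.spatial.transform import Rotation as Ro
def att(a):
    a=np.array(a,float)
    return a if a.shape==(3,3) else (Ro.from_quat(a).as_matrix() if a.size==4 else Ro.from_euler('xyz',a).as_matrix())
def cloud(c):
    d=c['range_z'];K=np.array(c['K']);v,u=np.mgrid[:d.shape[0],:d.shape[1]]
    P=np.stack([(u-K[0,2])/K[0,0]*d,-(v-K[1,2])/K[1,1]*d,-d],-1)
    return P@att(c['attitude']).T+np.array(c['position'])
def proj(c,p):
    K=np.array(c['K']);q=att(c['attitude']).T@(np.array(p)-np.array(c['position']))
    return K[0,0]*q[0]/-q[2]+K[0,2],K[1,1]*-q[1]/-q[2]+K[1,2]
E
python3 - <<'E'
from h import *
for n in('top','side'):
    c=ctrl.camera(n);print({k:v for k,v in c.items() if k not in('pixels','range_z')})
    cv2.imwrite(f'pics/{n}0.png',cv2.resize(c['pixels'][...,::-1],(800,600)))
    np.savez(n+'0.npz',**{k:np.array(v) for k,v in c.items()})
print(ctrl.get_obs())
E
```

```text
pics
{'K': array([[417.98137606,   0.        , 256.22561801],
       [  0.        , 417.98137606, 192.40583779],
       [  0.        ,   0.        ,   1.        ]]), 'position': array([ 0.50618781, -0.01148491,  1.20339431]), 'attitude': array([ 0.09857538, -0.00240893, -1.55563844])}
{'K': array([[373.04810107,   0.        , 257.07678065],
       [  0.        , 373.04810107, 191.85406765],
       [  0.        ,   0.        ,   1.        ]]), 'position': array([0.0490144 , 0.67961411, 0.8175447 ]), 'attitude': array([ 0.89151025,  0.01412584, -2.45515155])}
{'time_s': 0.1, 'qpos': array([-1.27660860e+00,  3.00396803e-01,  1.52157168e+00, -9.83677727e-06,
        1.32068743e+00, -6.65964718e-02]), 'joint_vel': array([-0.000645  , -0.00256666, -0.00175084, -0.00042029, -0.00103697,
       -0.0003894 ]), 'tau': array([ 2.95298989e-03, -5.32640648e+01, -3.53281438e+01,  7.10438169e-02,
        2.34705757e-02, -6.71090243e-05]), 'ee_pos': array([ 0.19406857, -0.51432094,  0.17823107]), 'eef_rot': array([-3.14053111e+00, -6.12502432e-05,  3.60786611e-01]), 'force': array([ 0.04911692, -0.28329896, -0.24351358]), 'moment': array([0.00135469, 0.01734608, 0.01796425]), 'grip_force': 0.0, 'grip_width': 0.09407734074646153}
```

View pics/top0.png

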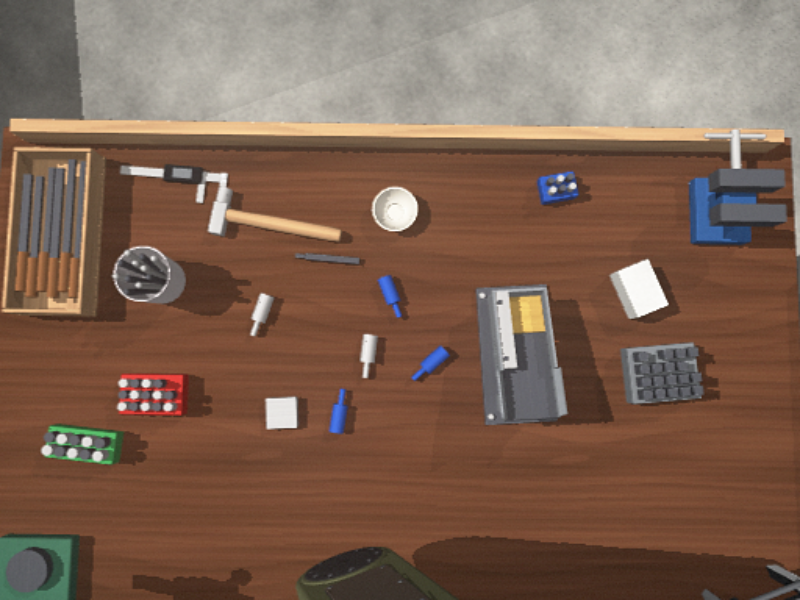

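View pics/side0.png

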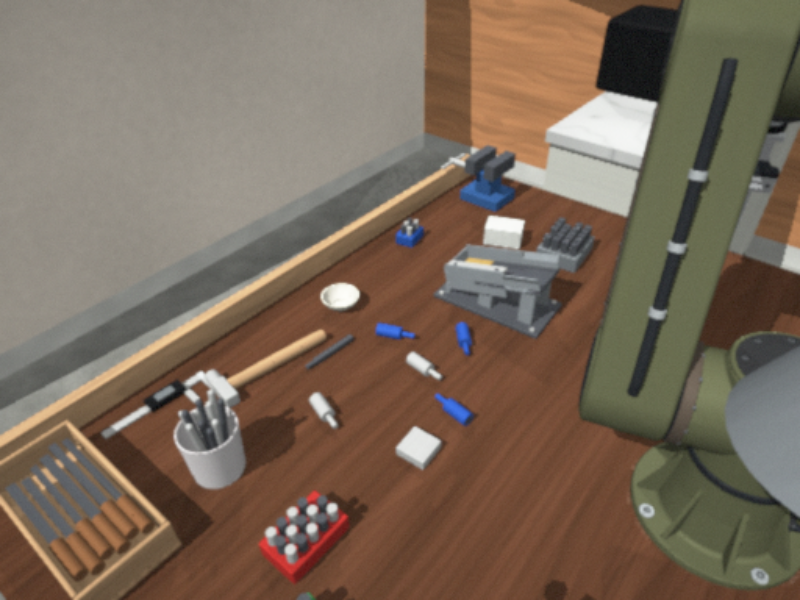

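The top view (800x600) shows two silver stamps, at (261,313) and (369,355). Three blue look-alikes lie at (390,297), (431,363) and (339,411), and I rule them out by colour. The chute is at (522,355). Its brass lift is at the far end (528,313), the open upper end is near (525,400), and the guide bar is on the left (+y) at (505,330).

```bash
python3 - <<'E'
from h import *
c=dict(np.load('top0.npz'));P=cloud(c);im=c['pixels'];s=512/800
hsv=cv2.cvtColor(im,cv2.COLOR_RGB2HSV)
print('bench z',np.median(P[300:315,150:180,2]))
for n,(u,v) in dict(a=(261,313),b=(369,355)).items():
    u=int(u*s);v=int(v*s);m=np.zeros(im.shape[:2],np.uint8)
    r=np.s_[v-22:v+23,u-20:u+21]
    m[r]=((P[r][...,2]>0.004)|((hsv[r][...,1]<70)&(hsv[r][...,2]>110))).astype(np.uint8)
    k,lab,st,ce=cv2.connectedComponentsWithStats(m);L=lab==1+np.argmax(st[1:,4])
    q=P[L];head=q[q[:,2]>0.018];print(n,L.sum(),len(head),q[:,2].max(),'head c',head.mean(0))
    xy=q[:,:2];mu=xy.mean(0);w,V=np.linalg.eigh(np.cov((xy-mu).T));d=V[:,1]
    # shank = thin end
    t=(xy-mu)@d;p=(xy-mu)@V[:,0]
    hi=np.ptp(p[t>t.max()-.02]);lo=np.ptp(p[t<t.min()+.02])
    if hi>lo:d=-d;t=-t
    print('  centroid',mu,'dir',d,'ang deg',np.degrees(np.arctan2(d[1],d[0])),'len',np.ptp(t),'widths',hi,lo,'ends',mu+d*t.max(),mu+d*t.min(), 'mid from face',mu+d*(t.min()+.025))
# chute
r=np.s_[int(280*s):int(430*s),int(470*s):int(575*s)]
q=P[r].reshape(-1,3)
# brass
h=hsv[r];b=(h[...,0]>15)&(h[...,0]<32)&(h[...,1]>110)&(h[...,2]>140)
B=P[r][b];print('brass',b.sum(),B.mean(0),B.min(0),B.max(0))
A=np.c_[B[:,:2],np.ones(len(B))];print('plane',np.linalg.lstsq(A,B[:,2],rcond=None)[0])
for n,U,W in(('tl',489,287),('bl',489,422)):pass
big=cv2.resize(im[r][...,::-1],None,fx=8,fy=8,interpolation=cv2.INTER_CUBIC);print(big.shape,r)
cv2.imwrite('pics/chute.png',big)
r=np.s_[int(265*s):int(430*s),int(235*s):int(460*s)]
big=cv2.resize(im[r][...,::-1],None,fx=5,fy=5,interpolation=cv2.INTER_CUBIC);cv2.imwrite('pics/st.png',big)
E
```

```text
bench z 0.0004064272609797248
a 224 160 0.03238530702643905 head c [0.60447546 0.23840822 0.02343588]
  centroid [0.59933455 0.2410053 ] dir [-0.93955161  0.34240731] ang deg 159.97639178369687 len 0.08198373206371197 widths 0.014900094595122017 0.03196791599553779 ends [0.5561076 0.2567588] [0.63313554 0.22868697] mid from face [0.60964675 0.23724715]
b 220 166 0.03185497396456505 head c [0.5322928  0.04406707 0.02377103]
  centroid [0.52876862 0.04530334] dir [-0.99442656  0.10543156] ang deg 173.9479689784133 len 0.08116627362936107 widths 0.014039513129502043 0.03052007463746151 ends [0.48384868 0.05006587] [0.56456258 0.04150838] mid from face [0.53970191 0.04414417]
brass 455 [ 0.59907371 -0.23427187  0.06349553] [ 0.56772639 -0.26299468  0.0499148 ] [ 0.63349154 -0.20458506  0.0753453 ]
plane [-0.25796623 -0.00712167  0.21636791]
(768, 544, 3) (slice(179, 275, None), slice(300, 368, None))
```

View pics/chute.png

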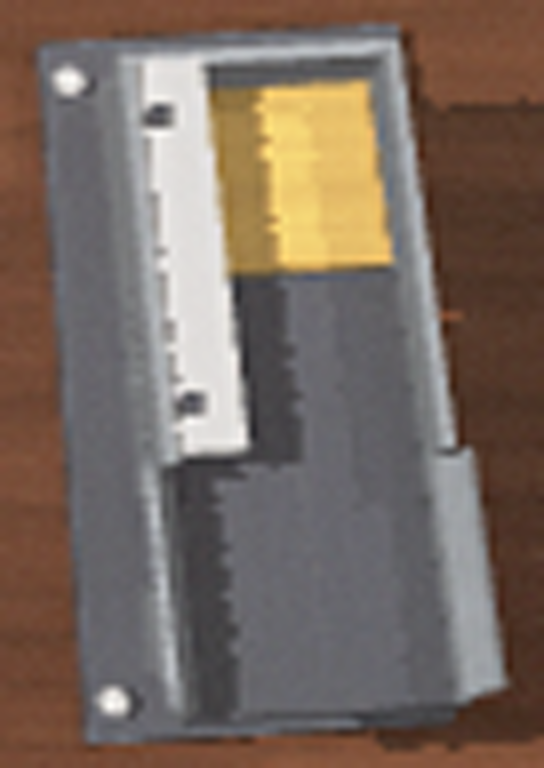

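View pics/st.png

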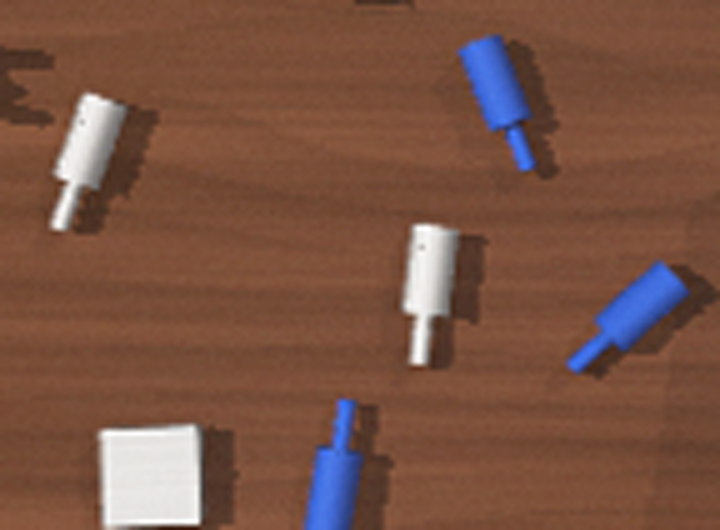

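The crops confirm both silver stamps, each with its shank pointing towards the robot. The chute's bar is on the left and the brass lift at the top. The base-plate corners in the crop are about (40,48), (398,25) and (88,742).

```bash
cat >> h.py <<'E'
def ray(c,u,v,z):
    K=np.array(c['K']);d=att(c['attitude'])@np.array([(u-K[0,2])/K[0,0],-(v-K[1,2])/K[1,1],-1]);p=np.array(c['position']);return p+d*(z-p[2])/d[2]
E
python3 - <<'E'
from h import *
c=dict(np.load('top0.npz'));P=cloud(c)
f=lambda x,y,z:ray(c,300+x/8-.5,179+y/8-.5,z)
tl,tr,bl=f(40,48,.01),f(398,25,.01),f(88,742,.01)
s1,s2=f(68,82,.013),f(114,703,.013)
print(tl,tr,bl,np.linalg.norm(tl-bl),np.linalg.norm(tl-tr))
for d in(tl-bl,s1-s2,tl-tr):print(np.degrees(np.arctan2(d[1],d[0])))
psi=np.arctan2(*(((tl-bl)/2+(s1-s2)/2)[[1,0]]));print(np.degrees(psi))
ex=np.array([np.cos(psi),np.sin(psi)]);ey=np.array([-ex[1],ex[0]])
O=(tr[:2]+bl[:2])/2;print('O',O)
q=P[170:285,290:375].reshape(-1,3);l=np.c_[(q[:,:2]-O)@ex,(q[:,:2]-O)@ey,q[:,2]]
# floor fit
m=(abs(l[:,1]+5)<20)&(l[:,0]<30)&(l[:,0]>-100)&(l[:,2]>.04);m&=(l[:,0]>-.1)&(l[:,0]<.03)
A=np.c_[l[m][:,:2],np.ones(m.sum())];print('floor',np.linalg.lstsq(A,l[m][:,2],rcond=None)[0],m.sum())
m=(abs(l[:,1])<.02)&(l[:,2]>.06);print('x range high floor',np.sort(l[m][:,0])[:6], )
# height profile across at x=-.08 and x=.0
for x0 in(-.09,-.06,0.02):
    m=abs(l[:,0]-x0)<.006;o=np.argsort(l[m][:,1]);print(x0,[(round(a*1e3),round(b*1e3)) for a,b in l[m][o][::3,1:]])
E
```

```text
[ 0.64921649 -0.15100944  0.01      ] [ 0.65953637 -0.27978794  0.01      ] [ 0.40340051 -0.16884894  0.01      ] 0.2464624652965557 0.1291913392216101
4.15082731843766
4.38658679219865
94.58169876016801
4.26203816280324
O [ 0.53146844 -0.22431844]
floor [-0.07048981  2.72783689  0.11306212] 2083
x range high floor [-0.11177722 -0.11144758 -0.11095009 -0.1107509  -0.11071451 -0.11031093]
-0.09 [(-121, 0), (-120, 1), (-117, 1), (-115, 1), (-113, 6), (-112, 2), (-109, 2), (-107, -1), (-105, 4), (-103, 2), (-100, 4), (-98, -2), (-95, -2), (-94, 5), (-91, 3), (-89, 1), (-87, -4), (-85, 3), (-53, 130), (-51, 129), (-50, 134), (-49, 125), (-48, 129), (-47, 124), (-45, 122), (-44, 125), (-43, 106), (-43, 108), (-43, 111), (-42, 104), (-40, 108), (-39, 99), (-37, 101), (-36, 104), (-34, 104), (-33, 105), (-32, 101), (-30, 100), (-28, 106), (-26, 102), (-25, 107), (-23, 104), (-21, 102), (-20, 103), (-17, 106), (-15, 103), (-13, 102), (-12, 105), (-10, 103), (-8, 100), (-7, 104), (-5, 101), (-4, 106), (-2, 105), (-1, 101), (1, 105), (2, 101), (3, 104), (5, 104), (8, 103), (8, 102), (10, 102),
[... 2542 characters left out ...]
4), (-10, 77), (-9, 73), (-8, 77), (-6, 76), (-4, 74), (-3, 75), (-1, 76), (0, 80), (2, 74), (4, 72), (6, 77), (8, 75), (10, 73), (11, 77), (13, 78), (20, 100), (21, 105), (23, 101), (25, 101), (26, 106), (29, 106), (31, 103), (33, 100), (36, 102), (37, 103), (39, 100), (42, 11), (42, 103), (43, 4), (45, 108), (45, 109), (46, 80), (46, 98), (47, 64), (47, 103), (47, 85), (47, 101), (48, 12), (50, 9), (53, 7), (54, 13), (56, 11), (59, 8), (61, 10), (62, 13), (64, 5), (66, -1), (69, 3), (69, 1), (72, 1), (75, 0), (78, 2), (78, 4), (81, 0), (83, -4), (86, 0), (87, 2), (89, -1), (92, 1), (92, 0), (95, -1), (97, -1), (98, 2), (101, 0), (104, 0), (104, 5), (107, -1), (109, 0), (112, -3), (113, 0)]
```

```bash
python3 - <<'E'
from h import *
c=dict(np.load('top0.npz'));P=cloud(c).reshape(-1,3)
m=(P[:,2]>.07)&(P[:,1]>.2)&(P[:,1]<.55)&(P[:,0]>.3)&(P[:,0]<.75);q=P[m];print(m.sum(),q.min(0),q.max(0))
t=np.radians(70);d=np.array([np.cos(t),np.sin(t)]);n=np.array([d[1],-d[0]])
r=q[:,:2]-[.603,.2396];a=r@d;b=r@n
D=np.hypot(np.maximum(abs(a)-.0885,0),np.maximum(abs(b)-.0375,0));i=D.argmin();print(D[i],q[i])
E
```

```text
837 [0.60940942 0.38078051 0.07000828] [0.70180317 0.47697576 0.15095146]
0.05927357539339709 [0.63938697 0.38361358 0.10248634]
```

{"op": "carry_out", "data": {"motion": "0 0 0.03 0 0 7.1 0; 0.01 0.03 0.03 0 0 7.1 0; 0.02 0.035 0.01 0 0 7.1 0; 0.02 0.035 0 0 0 7.1 0; 0.02 0.035 0 0 0 7.1 0; 0.02 0.035 0 0 0 7.1 0; 0.02 0.035 0 0 0 7.1 0; 0.02 0.035 0 0 0 7.1 0; 0.02 0.035 0 0 0 7.1 0; 0.02 0.035 0 0 0 7.1 0; 0.02 0.035 0 0 0 7.1 0; 0.02 0.035 0 0 0 7.1 0; 0.02 0.035 0 0 0 7.1 0", "grip_force": 25}}

```text
time_s: 1.18
ee_pos: [0.4241, -0.0989, 0.2474]
eef_rot: [3.142, 0.0, 1.978]
force: [0.7, -0.3, -0.5]
grip_width: 0.0941
grip_force: 0.0
```

{"op": "carry_out", "data": {"motion": "0.015 0.028 -0.005 0 0 6.7 0; 0.015 0.028 -0.005 0 0 6.7 0; 0.015 0.028 -0.01 0 0 6.7 0; 0.015 0.028 -0.01 0 0 6.7 0; 0.015 0.028 -0.01 0 0 6.7 0; 0.015 0.028 -0.015 0 0 6.7 0; 0.015 0.028 -0.015 0 0 6.7 0; 0.015 0.028 -0.02 0 0 0 0; 0.015 0.028 -0.02 0 0 0 0; 0.015 0.028 -0.02 0 0 0 0; 0.015 0.028 -0.02 0 0 0 0; 0.014 0.031 -0.02 0 0 0 0; 0 0 0 0 0 0 0; 0 0 0 0 0 0 0"}}

```text
time_s: 2.35
ee_pos: [0.6018, 0.2389, 0.075]
eef_rot: [-3.139, -0.003, 2.792]
force: [0.1, -0.4, 0.6]
grip_width: 0.0936
grip_force: 0.0
```

```bash
python3 - <<'E'
from h import *
o=ctrl.get_obs();print(o['ee_pos'],o['eef_rot'])
c=ctrl.camera('top');r=np.s_[150:250,120:260]
A=cv2.resize(c['pixels'][r][...,::-1],(800,571),interpolation=cv2.INTER_CUBIC)
cv2.imwrite('pics/g1.png',A)
E
```

```text
[0.60177837 0.23890589 0.07495555] [-3.13909868e+00 -3.04389379e-03  2.79215609e+00]
```

View pics/g1.png

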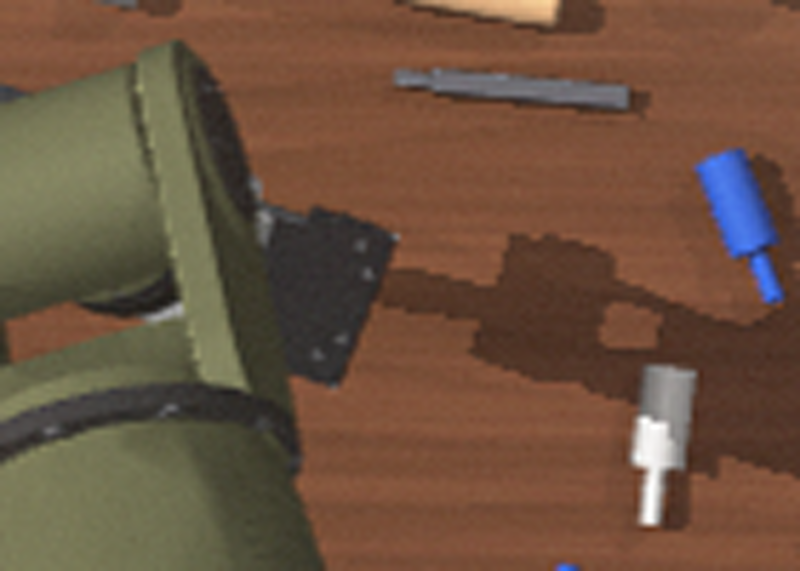

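The top view is hidden by the arm: its elbow covers stamp a, and b is visible at (665,415). I'll descend on the measured coordinates and check with the grip width.

{"op": "carry_out", "data": {"motion": "0.001 0.001 -0.02 0 0 0 0; 0 0 -0.02 0 0 0 0; 0 0 -0.02 0 0 0 0; 0 0 -0.006 0 0 0 0; 0 0 0 0 0 0 0; 0 0 0 0 0 0 0"}}

```text
time_s: 2.9
ee_pos: [0.6043, 0.2387, 0.0131]
eef_rot: [3.141, 0.001, 2.79]
force: [0.4, -0.8, 0.6]
grip_width: 0.0937
grip_force: 0.0
```

```bash
python3 - <<'E'
from h import *
o=ctrl.get_obs();print(o['ee_pos'],o['eef_rot'],o['force'])
c=ctrl.camera('side');u,v=map(int,proj(c,o['ee_pos']));print(u,v)
A=cv2.resize(c['pixels'][v-50:v+30,u-60:u+60][...,::-1],(720,480),interpolation=cv2.INTER_CUBIC)
cv2.imwrite('pics/g2.png',A)
E
```

```text
[0.60434119 0.23866628 0.0131103 ] [3.14057170e+00 1.37092729e-03 2.78961055e+00] [ 0.4290798  -0.79971783  0.61494845]
207 260
```

View pics/g2.png

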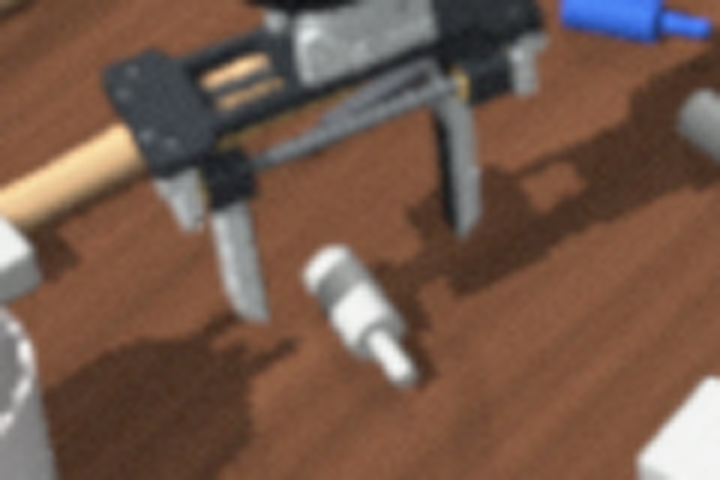

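The side view shows the open fingers straddling stamp a, with tips at (253,312) and (468,232). They look higher than the reported TCP, so I'll check that with depth.

```bash
python3 - <<'E'
from h import *
o=ctrl.get_obs();e=o['ee_pos']
c=ctrl.camera('side');P=cloud(c).reshape(-1,3)
t=np.radians(160);ax=np.array([np.cos(t),np.sin(t)]);cl=np.array([-ax[1],ax[0]])
r=P[:,:2]-e[:2];a=r@ax;b=r@cl
for s in(1,-1):
    m=(abs(b*s-.053)<.012)&(abs(a)<.03)&(P[:,2]>.006)&(P[:,2]<.07)
    q=P[m];k=np.argsort(q[:,2])[:12];print(s,'lowest',np.round(q[k,2],3),'axial',np.round(a[m][k],3),'b',np.round(b[m][k],3))
m=(abs(b)<.03)&(abs(a)<.08)&(P[:,2]>.008)&(P[:,2]<.035)
q=P[m];print('stamp',m.sum(),'axial',np.sort(a[m])[[3,-4]],'b',np.percentile(b[m],[5,50,95]))
h=m&(P[:,2]>.02);print('top of head axial',np.percentile(a[h],[2,50,98]),np.percentile(b[h],[5,50,95]),P[h][:,2].max())
c=dict(np.load('top0.npz'));P=cloud(c).reshape(-1,3);r=P[:,:2]-e[:2];a=r@ax;b=r@cl
h=(abs(b)<.03)&(abs(a)<.08)&(P[:,2]>.019)
print('top cam head axial',np.percentile(a[h],[2,50,98]),'b',np.percentile(b[h],[5,50,95]))
E
```

```text
1 lowest [0.041 0.042 0.044 0.045 0.046 0.046 0.047 0.049 0.05  0.05  0.051 0.052] axial [-0.     0.006 -0.006  0.01   0.009  0.001  0.008  0.008  0.001  0.009
  0.011  0.008] b [0.048 0.048 0.048 0.049 0.053 0.047 0.057 0.047 0.048 0.053 0.049 0.057]
-1 lowest [0.007 0.045 0.046 0.049 0.05  0.051 0.051 0.052 0.052 0.053 0.054 0.054] axial [0.011 0.007 0.01  0.009 0.01  0.007 0.009 0.009 0.01  0.008 0.009 0.008] b [-0.064 -0.051 -0.049 -0.054 -0.049 -0.048 -0.057 -0.054 -0.052 -0.05
 -0.057 -0.059]
stamp 198 axial [-0.02642284  0.04992096] b [-0.0154853  -0.00495206  0.00655803]
top of head axial [-0.02589735  0.0010924   0.03509539] [-0.01432043 -0.00467617  0.00629522] 0.031160448147897868
top cam head axial [-0.02659621 -0.00132846  0.02957747] b [-0.0101391   0.00086257  0.01052082]
```

The linkage lifts the open fingertips about 28 mm above the TCP, and they come down as they close. I'll go to z of about 4 mm and shift 4 mm towards the shank, which puts the grip at the COM, then close.

{"op": "carry_out", "data": {"motion": "-0.004 0.001 -0.004 0 0 0 0; 0 0 -0.005 0 0 0 0; 0 0 0 0 0 0 60; 0 0 0 0 0 0 100; 0 0 0 0 0 0 140; 0 0 0 0 0 0 180; 0 0 0 0 0 0 255; 0 0 0 0 0 0 255; 0 0 0 0 0 0 255; 0 0 0 0 0 0 255", "grip_force": 25}}

```text
time_s: 3.83
ee_pos: [0.5998, 0.2401, 0.0025]
eef_rot: [3.142, 0.0, 2.79]
force: [0.4, -0.0, -0.0]
grip_width: 0.0441
grip_force: 0.0
```

```bash
python3 - <<'E'
from h import *
o=ctrl.get_obs();e=o['ee_pos'];print(e,o['eef_rot'],o['grip_width'],o['grip_force'],o['force'])
c=ctrl.camera('side');P=cloud(c).reshape(-1,3)
t=np.radians(160);ax=np.array([np.cos(t),np.sin(t)]);cl=np.array([-ax[1],ax[0]])
r=P[:,:2]-e[:2];a=r@ax;b=r@cl
m=(b>.012)&(b<.03)&(abs(a)<.015)&(P[:,2]>.005)&(P[:,2]<.06);q=P[m];k=np.argsort(q[:,2])[:10];print(np.round(q[k,2],3),np.round(b[m][k],3))
u,v=map(int,proj(c,e))
A=cv2.resize(c['pixels'][v-50:v+30,u-60:u+60][...,::-1],(720,480),interpolation=cv2.INTER_CUBIC)
cv2.imwrite('pics/g3.png',A)
E
```

```text
[0.59976164 0.24009366 0.00246117] [3.14153266e+00 7.18833016e-05 2.79029861e+00] 0.04408611133265978 0.0 [ 0.40151353 -0.00892973 -0.00576211]
[0.032 0.034 0.035 0.036 0.037 0.038 0.038 0.038 0.039 0.042] [0.023 0.022 0.022 0.024 0.025 0.022 0.029 0.027 0.022 0.025]
```

View pics/g3.png

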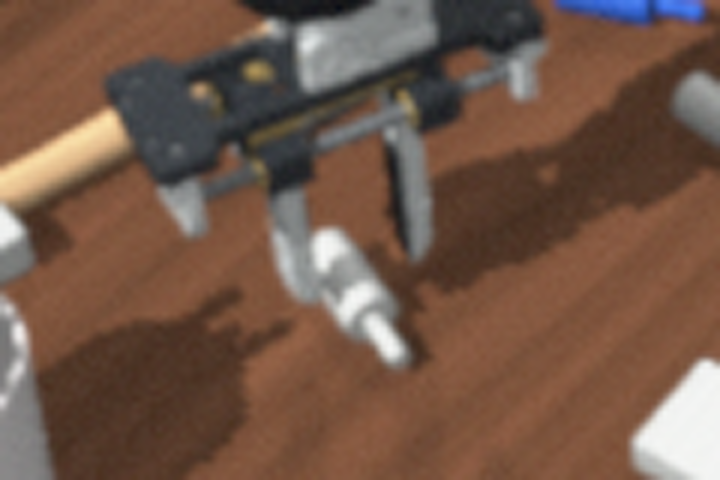

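The fingers are still closing and sit on both sides of the head, with tips at about (303,300) and (415,255). I'll let them finish.

{"op": "carry_out", "data": {"motion": "0 0 0 0 0 0 255; 0 0 0 0 0 0 255; 0 0 0 0 0 0 255; 0 0 0 0 0 0 255; 0 0 0 0 0 0 255"}}

```text
time_s: 4.3
ee_pos: [0.5997, 0.2401, 0.0024]
eef_rot: [-3.142, -0.0, 2.79]
force: [0.1, 0.4, -0.4]
grip_width: 0.0064
grip_force: 0.0
```

```bash
python3 - <<'E'
from h import *
o=ctrl.get_obs();e=o['ee_pos'];print(e,o['grip_width'],o['force'],o['qpos'])
c=ctrl.camera('side');P=cloud(c).reshape(-1,3)
t=np.radians(160);ax=np.array([np.cos(t),np.sin(t)]);cl=np.array([-ax[1],ax[0]])
r=P[:,:2]-e[:2];a=r@ax;b=r@cl
for z0 in np.arange(.006,.09,.006):
    m=(abs(P[:,2]-z0)<.003)&(abs(b)<.05)&(abs(a)<.08)
    print(round(z0,3),m.sum(),np.round(np.percentile(a[m],[0,10,50,90,100]),3) if m.any() else '',np.round(np.percentile(b[m],[0,10,50,90,100]),3) if m.any() else '')
u,v=map(int,proj(c,e));print(u,v)
A=cv2.resize(c['pixels'][v-50:v+30,u-60:u+60][...,::-1],(720,480),interpolation=cv2.INTER_CUBIC)
cv2.imwrite('pics/g4.png',A)
E
```

```text
[0.59971518 0.24009489 0.00241654] 0.0063996075319497706 [ 0.08179655  0.44280598 -0.42266317] [ 3.24126015e-01  6.91208131e-01  1.37383291e+00 -1.73484291e-05
  1.07657101e+00 -8.95352392e-01]
0.006 288 [-0.079 -0.063  0.014  0.067  0.08 ] [-0.05  -0.044 -0.016  0.04   0.05 ]
0.012 18 [-0.033  0.002  0.017  0.034  0.047] [-0.017 -0.016 -0.009  0.004  0.009]
0.018 57 [-0.032 -0.018  0.02   0.044  0.047] [-0.017 -0.016 -0.006  0.002  0.01 ]
0.024 56 [-0.035 -0.025  0.004  0.017  0.046] [-0.015 -0.014 -0.008  0.004  0.007]
0.03 15 [-0.008  0.002  0.008  0.013  0.018] [-0.012 -0.011 -0.006  0.003  0.004]
0.036 11 [-0.006  0.003  0.008  0.01   0.012] [-0.008 -0.007  0.004  0.01   0.012]
0.042 18 [-0.009 -0.002  0.008  0.01   0.01 ] [-0.015 -0.015 -0.005  0.01   0.013]
0.048 22 [-0.008 -0.002  0.008  0.009  0.011] [-0.015 -0.015  0.003  0.013  0.014]
0.054 17 [-0.008 -0.004  0.008  0.009  0.01 ] [-0.015 -0.015  0.004  0.009  0.014]
0.06 17 [-0.011 -0.006  0.008  0.01   0.011] [-0.016 -0.015 -0.006  0.011  0.015]
0.066 18 [-0.005  0.     0.009  0.01   0.011] [-0.016 -0.015 -0.001  0.01   0.015]
0.072 24 [-0.007 -0.004  0.007  0.01   0.012] [-0.016 -0.015 -0.006  0.012  0.015]
0.078 18 [-0.009 -0.     0.008  0.01   0.01 ] [-0.015 -0.014  0.004  0.012  0.014]
0.084 15 [-0.007 -0.001  0.008  0.01   0.01 ] [-0.016 -0.014  0.004  0.013  0.015]
208 263
```

View pics/g4.png

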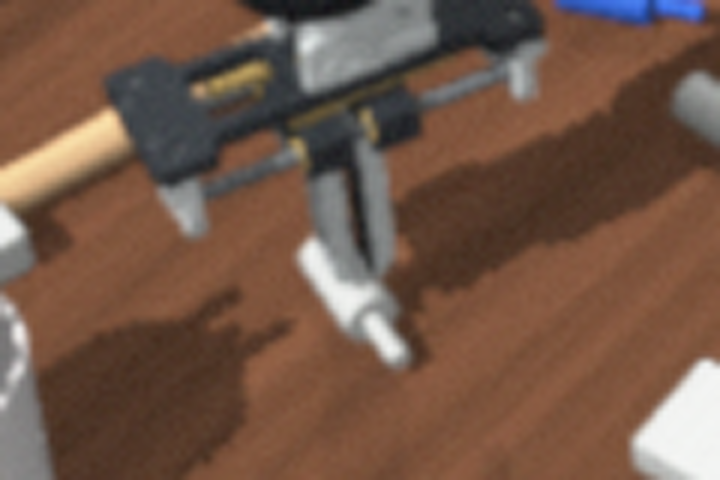

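The fingers closed above the stamp, so the real tips sit about 27 mm higher than the reported TCP. I'll open, go lower in small steps and watch the force.

{"op": "carry_out", "data": {"motion": "0 0 0.003 0 0 0 90; 0 0 0 0 0 0 90; 0 0 0 0 0 0 90; 0 0 0 0 0 0 90; 0 0 0 0 0 0 90; 0 0 0 0 0 0 90; 0 0 0 0 0 0 90; 0 0 0 0 0 0 90; 0 0 0 0 0 0 90; 0 0 -0.008 0 0 0 90; 0 0 -0.008 0 0 0 90; 0 0 -0.003 0 0 0 90; 0 0 -0.002 0 0 0 90; 0 0 0 0 0 0 90"}}

```text
time_s: 5.52
ee_pos: [0.5994, 0.24, -0.0164]
eef_rot: [-3.141, -0.001, 2.79]
force: [-0.2, 0.6, 0.1]
grip_width: 0.0608
grip_force: 0.0
```

```bash
python3 - <<'E'
from h import *
o=ctrl.get_obs();e=o['ee_pos'];print(e,o['grip_width'],o['force'])
c=ctrl.camera('side');P=cloud(c).reshape(-1,3)
t=np.radians(160);ax=np.array([np.cos(t),np.sin(t)]);cl=np.array([-ax[1],ax[0]])
r=P[:,:2]-e[:2];a=r@ax;b=r@cl
for s in(1,-1):
  m=(b*s>.027)&(b*s<.045)&(abs(a)<.015)&(P[:,2]>.006)&(P[:,2]<.06);print(np.round(np.sort(P[m,2])[:10],3))
E
```

```text
[ 0.59935524  0.23998564 -0.01642405] 0.06080976533823555 [-0.16733187  0.56451284  0.12200731]
[0.016 0.017 0.017 0.018 0.019 0.019 0.02  0.021 0.021 0.022]
[0.006 0.016 0.017 0.019 0.02  0.021 0.021 0.021 0.023 0.023]
```

{"op": "carry_out", "data": {"motion": "0 0 -0.004 0 0 0 90; 0 0 -0.003 0 0 0 90; 0 0 -0.001 0 0 0 90; 0 0 0 0 0 0 90"}}

```text
time_s: 5.9
ee_pos: [0.5995, 0.2401, -0.024]
eef_rot: [-3.141, -0.0, 2.79]
force: [-0.0, 1.0, -0.2]
grip_width: 0.0606
grip_force: 0.0
```

{"op": "carry_out", "data": {"motion": "0 0 0 0 0 0 255; 0 0 0 0 0 0 255; 0 0 0 0 0 0 255; 0 0 0 0 0 0 255; 0 0 0 0 0 0 255; 0 0 0 0 0 0 255; 0 0 0 0 0 0 255; 0 0 0 0 0 0 255; 0 0 0 0 0 0 255", "grip_force": 25}}

```text
time_s: 6.65
ee_pos: [0.5998, 0.2402, -0.0235]
eef_rot: [3.141, 0.0, 2.79]
force: [0.9, -0.2, 0.7]
grip_width: 0.0253
grip_force: 24.8
```

{"op": "carry_out", "data": {"motion": "0 0 0.01 0 0 0 255; 0 0 0.02 0 0 0 255; 0 0 0.03 0 0 0 255; 0 0 0.03 0 0 0 255; 0 0 0 0 0 0 255; 0 0 0 0 0 0 255"}}

```text
time_s: 7.15
ee_pos: [0.6003, 0.2403, 0.0683]
eef_rot: [3.14, 0.002, 2.79]
force: [-0.5, 0.6, -4.2]
grip_width: 0.0255
grip_force: 24.8
```

```bash
python3 - <<'E'
from h import *
o=ctrl.get_obs();e=o['ee_pos'];print(e,o['eef_rot'],o['grip_width'],o['grip_force'],o['force'],o['moment'])
c=ctrl.camera('side');P=cloud(c);hsv=cv2.cvtColor(c['pixels'],cv2.COLOR_RGB2HSV)
t=np.radians(160);ax=np.array([np.cos(t),np.sin(t)]);cl=np.array([-ax[1],ax[0]])
P=P.reshape(-1,3);r=P[:,:2]-e[:2];a=r@ax;b=r@cl
for lo in np.arange(.06,.13,.006):
    m=(P[:,2]>lo)&(P[:,2]<=lo+.006)&(abs(b)<.03)&(abs(a)<.07)
    print(round(lo-e[2],3),m.sum(),np.round(np.percentile(a[m],[2,50,98]),3) if m.any() else '')
E
```

```text
[0.60034505 0.24026954 0.06833972] [3.13984007e+00 2.26670382e-03 2.79029256e+00] 0.025518213833195396 24.818662405014038 [-0.48664736  0.63848489 -4.15058474] [-0.00106313 -0.06583439  0.03343352]
-0.008 0 
-0.002 0 
0.004 0 
0.01 0 
0.016 0 
0.022 1 [0.015 0.015 0.015]
0.028 8 [0.006 0.017 0.04 ]
0.034 26 [-0.002  0.016  0.045]
0.04 70 [-0.     0.018  0.045]
0.046 104 [-0.031  0.003  0.018]
0.052 35 [-0.025  0.008  0.012]
0.058 22 [-0.007  0.008  0.01 ]
```

Gripped at 25.5 mm and lifted. The stamp's axis is 36.5 mm above the reported TCP, and the grip is 6 mm to the shank side of the head's middle. Next I'll carry it above the chute, turn it and tilt it.

{"op": "carry_out", "data": {"motion": "0 0 0.035 0 0 0 255; 0 0 0.035 0 0 -6.56 255; 0 -0.01 0.03 0 0 -6.56 255; -0.008 -0.03 0 0 0 -6.56 255; -0.008 -0.03 0 0 0 -6.56 255; -0.008 -0.03 0 0 0 -6.56 255; -0.008 -0.03 0 0 0 -6.56 255; -0.008 -0.03 0 0 0 -6.56 255; -0.008 -0.03 0 0 0 -6.56 255; -0.008 -0.03 0 0 0 -6.56 255; -0.008 -0.03 0 0 0 -6.56 255; -0.008 -0.03 0 0 0 0 255; -0.008 -0.03 0 0 0 0 255; -0.008 -0.03 0 0 0 0 255; -0.008 -0.03 0 0 0 0 255; -0.009 -0.03 0 -0.52 7 0 255; -0.009 -0.03 0 -0.52 7 0 255; -0.009 -0.03 0 0 0 0 255; -0.008 -0.017 0 0 0 0 255; 0 0 0 0 0 0 255"}}

```text
time_s: 8.87
ee_pos: [0.4669, -0.2394, 0.1643]
eef_rot: [-2.893, -0.002, 1.642]
force: [-0.4, 0.4, -1.4]
grip_width: 0.0253
grip_force: 24.8
```

{"op": "carry_out", "data": {"motion": "0.001 0.001 -0.02 0 0 0 255; 0.001 0.001 -0.02 0 0 0 255; 0 0 0 0 0 0 255; 0 0 0 0 0 0 255"}}

```text
time_s: 9.2
ee_pos: [0.4701, -0.2342, 0.1255]
eef_rot: [-2.894, -0.002, 1.646]
force: [0.3, -0.6, -2.1]
grip_width: 0.0252
grip_force: 24.8
```

```bash
python3 - <<'E'
from h import *
o=ctrl.get_obs();e=o['ee_pos'];print(e,o['eef_rot'],o['force'])
A=[]
for n in('top','side'):
    c=ctrl.camera(n);np.savez(n+'1.npz',**{k:np.array(v) for k,v in c.items()})
    u,v=map(int,proj(c,[.48,-.23,.13]))
    A.append(cv2.resize(c['pixels'][v-50:v+50,max(u-33,0):u+33][...,::-1],(400,600),interpolation=cv2.INTER_CUBIC));print(u,v)
cv2.imwrite('pics/p1.png',np.hstack(A))
E
```

```text
[ 0.47012853 -0.23417263  0.12545385] [-2.89387519e+00 -1.80804722e-03  1.64575925e+00] [ 0.31336972 -0.55823627 -2.05434054]
340 245
336 166
```

View pics/p1.png

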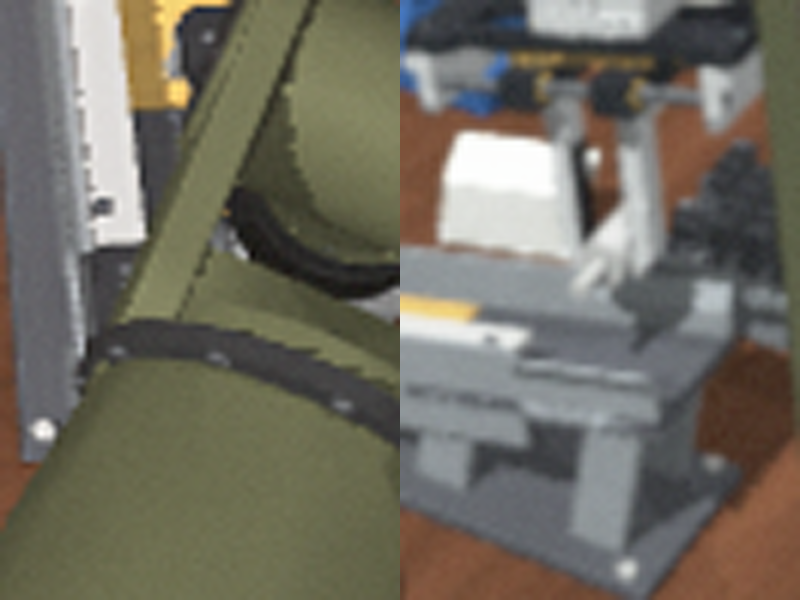

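The top view is hidden by the arm. The side view shows the stamp between the fingers, shank tip at (582,280), over the open part and pointing at the guide-bar side. I'll compare the side cloud with the chute.

```bash
python3 - <<'E'
from h import *
psi=np.radians(4.26);ex=np.array([np.cos(psi),np.sin(psi)]);ey=np.array([-ex[1],ex[0]]);O=np.array([.5315,-.2243])
c=dict(np.load('side1.npz'));P=cloud(c).reshape(-1,3);l=np.c_[(P[:,:2]-O)@ex,(P[:,:2]-O)@ey,P[:,2]]
zf=.0983-.25*(l[:,0]+.070);h=(l[:,2]-zf)*.97
m=(l[:,0]>-.11)&(l[:,0]<.0)&(abs(l[:,1])<.07)
def rep(n,k):
    print(n,k.sum(),'x',np.round(np.percentile(l[k,0],[2,50,98]),3),'y',np.round(np.percentile(l[k,1],[2,10,50,90,98]),3),'h',np.round(np.percentile(h[k],[2,50,98]),3))
rep('floor',m&(abs(h)<.01)&(abs(l[:,1])<.035)&(l[:,0]<-.04))
rep('wall+',m&(h>.012)&(h<.036)&(l[:,1]>.038)&(l[:,0]<-.04))
rep('wall-',m&(h>.012)&(h<.036)&(l[:,1]<-.036)&(l[:,0]<-.04))
rep('bar',(l[:,0]>-.03)&(l[:,0]<.1)&(h>.017)&(h<.036)&(l[:,1]>.01)&(l[:,1]<.04))
st=m&(h>.045)&(h<.08)&(l[:,0]<-.03)
for a in np.arange(.044,.10,.005):
    k=st&(0==0) if 0 else m&(h>a)&(h<=a+.005)&(l[:,0]<-.03);
    if k.sum()>3: rep(round(a,3),k)
E
```

```text
floor 182 x [-0.11  -0.083 -0.042] y [-0.034 -0.031 -0.011  0.012  0.029] h [-0.004  0.001  0.003]
wall+ 85 x [-0.105 -0.073 -0.042] y [0.045 0.047 0.05  0.054 0.056] h [0.012 0.021 0.031]
wall- 112 x [-0.104 -0.074 -0.042] y [-0.052 -0.05  -0.045 -0.041 -0.04 ] h [0.013 0.021 0.03 ]
bar 99 x [-0.023  0.034  0.098] y [0.019 0.022 0.029 0.036 0.039] h [0.026 0.028 0.031]
0.054 6 x [-0.068 -0.058 -0.054] y [-0.005 -0.003  0.009  0.011  0.011] h [0.055 0.058 0.059]
0.059 10 x [-0.068 -0.058 -0.036] y [0.    0.002 0.01  0.038 0.038] h [0.061 0.063 0.063]
0.064 21 x [-0.076 -0.059 -0.036] y [-0.006  0.001  0.01   0.039  0.04 ] h [0.065 0.067 0.069]
0.069 37 x [-0.075 -0.055 -0.031] y [-0.013 -0.001  0.01   0.036  0.041] h [0.069 0.072 0.074]
0.074 34 x [-0.074 -0.055 -0.033] y [-0.019 -0.009  0.004  0.013  0.025] h [0.074 0.077 0.079]
0.079 36 x [-0.073 -0.049 -0.035] y [-0.026 -0.016  0.     0.008  0.012] h [0.079 0.081 0.084]
0.084 14 x [-0.072 -0.064 -0.031] y [-0.015 -0.013  0.001  0.005  0.006] h [0.084 0.087 0.089]
0.089 15 x [-0.071 -0.068 -0.031] y [-0.013 -0.011 -0.001  0.005  0.006] h [0.089 0.092 0.094]
0.094 14 x [-0.069 -0.063 -0.031] y [-0.014 -0.011  0.     0.003  0.004] h [0.094 0.097 0.099]
0.099 11 x [-0.068 -0.064 -0.031] y [-0.009 -0.008  0.002  0.005  0.005] h [0.1   0.102 0.103]
```

{"op": "carry_out", "data": {"motion": "-0.003 -0.001 -0.012 0 0 0 255; -0.004 -0.001 -0.012 0 0 0 255; -0.003 0 -0.012 0 0 0 255; -0.003 -0.0005 -0.008 0 0 0 255; 0 0 -0.003 0 0 0 255; 0 0 0 0 0 0 255; 0 0 0 0 0 0 255"}}

```text
time_s: 9.88
ee_pos: [0.4582, -0.2375, 0.0802]
eef_rot: [-2.897, 0.0, 1.645]
force: [-0.8, 0.4, -2.0]
grip_width: 0.0253
grip_force: 24.8
```

{"op": "carry_out", "data": {"motion": "0 0.0005 -0.002 0 0 0 255; -0.001 0 -0.002 0 0 0 255; 0 0 0 0 0 0 255; 0 0 0 0 0 0 255"}}

```text
time_s: 10.22
ee_pos: [0.4567, -0.2369, 0.0755]
eef_rot: [-2.897, -0.0, 1.645]
force: [-0.2, -0.3, -3.3]
grip_width: 0.0256
grip_force: 24.8
```

{"op": "carry_out", "data": {"motion": "0 0 0 0 0 0 150; 0 0 0 0 0 0 150; 0 0 0 0 0 0 150; 0.002 0 0.008 0 0 0 150; 0.005 0 0.02 0 0 0 150; 0.01 0.0008 0.04 0 0 0 150; 0.01 0.0008 0.04 0 0 0 120; 0 0 0 0 0 0 90; 0 0 0 0 0 0 90; 0 0 0 0 0 0 90; 0 0 0 0 0 0 90; 0 0 0 0 0 0 90"}}

```text
time_s: 11.22
ee_pos: [0.4832, -0.2352, 0.1825]
eef_rot: [-2.895, -0.001, 1.645]
force: [-0.2, -0.8, -0.6]
grip_width: 0.0607
grip_force: 0.0
```

```bash
cat >> h.py <<'E'
def chute():
    psi=np.radians(4.26);ex=np.array([np.cos(psi),np.sin(psi)]);ey=np.array([-ex[1],ex[0]]);O=np.array([.5315,-.2243])
    for n in('top','side'):
        c=ctrl.camera(n);P=cloud(c).reshape(-1,3);rgb=c['pixels'].reshape(-1,3).astype(int)
        l=np.c_[(P[:,:2]-O)@ex,(P[:,:2]-O)@ey,P[:,2]];h=(l[:,2]-.0983+.25*(l[:,0]+.07))*.97
        m=(abs(l[:,1])<.038)&(l[:,0]>-.11)&(l[:,0]<.12)&(h>.006)&(h<.034)&~((l[:,1]>.015)&(l[:,0]>-.03))
        print(n,m.sum())
        for x0 in np.arange(-.11,.12,.01):
            k=m&(l[:,0]>=x0)&(l[:,0]<x0+.01)
            if k.sum()>4:print('  x',round(x0,3),k.sum(),'y',np.round(np.percentile(l[k,1],[3,97]),3),'h',np.round(np.percentile(h[k],[3,50,97]),3))
E
python3 -c "
from h import *
chute();print(ctrl.get_obs()['ee_pos'])"
```

```text
top 205
  x 0.07 16 y [-0.018  0.012] h [0.007 0.009 0.014]
  x 0.08 52 y [-0.021  0.013] h [0.008 0.016 0.021]
  x 0.09 55 y [-0.023  0.013] h [0.012 0.019 0.022]
  x 0.1 71 y [-0.036  0.013] h [0.008 0.019 0.027]
  x 0.11 11 y [-0.036  0.014] h [0.021 0.023 0.028]
side 85
  x 0.07 8 y [-0.033 -0.006] h [0.006 0.01  0.014]
  x 0.08 25 y [-0.037 -0.001] h [0.01  0.016 0.02 ]
  x 0.09 17 y [-0.032  0.006] h [0.018 0.02  0.021]
  x 0.1 26 y [-0.035  0.01 ] h [0.014 0.022 0.027]
[ 0.48334722 -0.23523771  0.18275164]
```

Stamp a rests on the lift with its top 20 mm above the floor plane, so the lift has sunk about 6 mm. Now stamp b.

{"op": "carry_out", "data": {"motion": "0 0.01 0.01 0.52 -7 0 90; 0.004 0.024 0 0.52 -7 0 90; 0.004 0.024 0 0 0 6.64 90; 0.004 0.024 0 0 0 6.64 90; 0.004 0.024 0 0 0 6.64 90; 0.004 0.024 0 0 0 6.64 90; 0.004 0.024 0 0 0 6.64 90; 0.004 0.024 -0.01 0 0 6.64 90; 0.004 0.024 -0.025 0 0 6.64 90; 0.004 0.024 -0.025 0 0 6.64 90; 0.004 0.024 -0.025 0 0 6.64 90; 0.004 0.024 -0.025 0 0 6.64 90; 0.004 0.024 -0.025 0 0 6.64 90; 0.002 0.006 -0.025 0 0 6.64 90; 0 0 0 0 0 0 90; 0 0 0 0 0 0 90"}}

```text
time_s: 12.65
ee_pos: [0.533, 0.0686, 0.0329]
eef_rot: [-3.141, -0.003, 3.033]
force: [-0.3, 0.4, -0.1]
grip_width: 0.061
grip_force: 0.0
```

```bash
python3 - <<'E'
from h import *
o=ctrl.get_obs();e=o['ee_pos'];print(e,o['eef_rot'],o['grip_width'])
t=np.radians(174);ax=np.array([np.cos(t),np.sin(t)]);cl=np.array([-ax[1],ax[0]])
for c in(ctrl.camera('side'),dict(np.load('side0.npz'))):
    P=cloud(c).reshape(-1,3);r=P[:,:2]-[.5295,.0452];a=r@ax;b=r@cl
    m=(abs(b)<.03)&(abs(a)<.07)&(P[:,2]>.009)&(P[:,2]<.034);print(m.sum(),np.round(np.percentile(a[m],[1,99]),3),np.round(np.percentile(b[m],[5,50,95]),3))
E
```

```text
[0.53300384 0.06860933 0.03287538] [-3.14105741e+00 -2.50494447e-03  3.03308581e+00] 0.0610116647676749
170 [-0.032  0.046] [-0.014 -0.006  0.005]
169 [-0.032  0.045] [-0.014 -0.006  0.006]
```

{"op": "carry_out", "data": {"motion": "-0.002 -0.012 0 0 0 0 90; -0.0015 -0.0115 0 0 0 0 90; 0 0 0 0 0 0 90; 0 0 -0.015 0 0 0 90; 0 0 -0.015 0 0 0 90; 0 0 -0.015 0 0 0 90; 0 0 -0.008 0 0 0 90; 0 0 -0.003 0 0 0 90; 0 0 0 0 0 0 90; 0 0 0 0 0 0 90"}}

```text
time_s: 13.53
ee_pos: [0.5307, 0.045, -0.0218]
eef_rot: [3.141, 0.001, 3.036]
force: [0.3, 0.1, 0.1]
grip_width: 0.0608
grip_force: 0.0
```

{"op": "carry_out", "data": {"motion": "-0.001 0 -0.002 0 0 0 90; 0 0 0 0 0 0 255; 0 0 0 0 0 0 255; 0 0 0 0 0 0 255; 0 0 0 0 0 0 255; 0 0 0 0 0 0 255; 0 0 0 0 0 0 255; 0 0 0 0 0 0 255; 0 0 0 0 0 0 255; 0 0 0 0 0 0 255"}}

```text
time_s: 14.37
ee_pos: [0.5293, 0.0453, -0.0245]
eef_rot: [3.141, 0.0, 3.036]
force: [0.4, 1.6, 2.3]
grip_width: 0.0253
grip_force: 25.0
```

{"op": "carry_out", "data": {"motion": "0 0 0.01 0 0 0 255; 0 0 0.02 0 0 0 255; 0 0 0.03 0 0 0 255; 0 0 0.03 0 0 0 255; 0 0 0 0 0 0 255; 0 0 0 0 0 0 255"}}

```text
time_s: 14.87
ee_pos: [0.5298, 0.0451, 0.067]
eef_rot: [3.141, 0.003, 3.036]
force: [-1.4, 0.5, -2.5]
grip_width: 0.0254
grip_force: 25.0
```

```bash
python3 - <<'E'
from h import *
o=ctrl.get_obs();e=o['ee_pos'];print(e,o['eef_rot'],o['grip_width'],o['grip_force'],o['force'],o['moment'])
c=ctrl.camera('side');P=cloud(c).reshape(-1,3)
t=np.radians(174);ax=np.array([np.cos(t),np.sin(t)]);cl=np.array([-ax[1],ax[0]])
r=P[:,:2]-e[:2];a=r@ax;b=r@cl
for lo in np.arange(.084,.13,.006):
    m=(P[:,2]>lo)&(P[:,2]<=lo+.006)&(abs(b)<.03)&(abs(a)<.07)
    print(round(lo-e[2],3),m.sum(),np.round(np.percentile(a[m],[2,50,98]),3) if m.any() else '')
E
```

```text
[0.52984073 0.0451273  0.0670179 ] [3.14138760e+00 2.79403514e-03 3.03601469e+00] 0.02538320004820344 24.999462068080902 [-1.36023395  0.54519982 -2.51289531] [-0.0063538  -0.10520744  0.01467935]
0.017 0 
0.023 1 [0.016 0.016 0.016]
0.029 10 [-0.024  0.012  0.018]
0.035 33 [-0.031  0.016  0.046]
0.041 65 [-0.029  0.016  0.044]
0.047 48 [-0.031  0.008  0.017]
0.053 34 [-0.007  0.005  0.017]
0.059 25 [-0.009  0.006  0.011]
```

{"op": "carry_out", "data": {"motion": "0 0 0.035 0 0 0 255; 0 0 0.035 0 0 -6.64 255; 0 0 0.03 0 0 -6.64 255; -0.005 -0.0235 0 0 0 -6.64 255; -0.005 -0.0235 0 0 0 -6.64 255; -0.005 -0.0235 0 0 0 -6.64 255; -0.005 -0.0235 0 0 0 -6.64 255; -0.005 -0.0235 0 0 0 -6.64 255; -0.005 -0.0235 0 0 0 -6.64 255; -0.005 -0.0235 0 0 0 -6.64 255; -0.005 -0.0235 0 0 0 -6.64 255; -0.005 -0.0235 0 0 0 -6.64 255; -0.005 -0.0235 0 0 0 -6.64 255; -0.005 -0.0235 0 -0.52 7 0 255; -0.005 -0.0235 0 -0.52 7 0 255; 0 0 0 0 0 0 255; 0 0 -0.02 0 0 0 255; 0 0 -0.02 0 0 0 255; 0 0 0 0 0 0 255; 0 0 0 0 0 0 255"}}

```text
time_s: 16.58
ee_pos: [0.4685, -0.2363, 0.1243]
eef_rot: [-2.894, -0.002, 1.646]
force: [1.0, 0.4, -2.3]
grip_width: 0.0256
grip_force: 25.0
```

{"op": "carry_out", "data": {"motion": "-0.003 0 -0.012 0 0 0 255; -0.003 -0.0005 -0.012 0 0 0 255; -0.003 0 -0.012 0 0 0 255; -0.002 0 -0.008 0 0 0 255; -0.001 0 -0.003 0 0 0 255; 0 0 0 0 0 0 255; 0 0 0 0 0 0 255"}}

```text
time_s: 17.17
ee_pos: [0.4576, -0.2374, 0.0793]
eef_rot: [-2.898, 0.0, 1.645]
force: [0.9, -0.2, -2.0]
grip_width: 0.0253
grip_force: 25.0
```

{"op": "carry_out", "data": {"motion": "0 0.0005 -0.002 0 0 0 255; -0.001 0 -0.002 0 0 0 255; 0 0 0 0 0 0 255; 0 0 0 0 0 0 255; 0 0 0 0 0 0 150; 0 0 0 0 0 0 150; 0 0 0 0 0 0 150; 0.002 0 0.008 0 0 0 150; 0.005 0 0.02 0 0 0 150; 0.01 0.0008 0.04 0 0 0 150; 0.01 0.0008 0.04 0 0 0 120; 0 0 0 0 0 0 90; 0 0 0 0 0 0 90; 0 0 0 0 0 0 90; 0 0 0 0 0 0 90; 0 0 0 0 0 0 90; 0 0 0 0 0 0 90"}}

```text
time_s: 18.58
ee_pos: [0.4828, -0.2351, 0.1817]
eef_rot: [-2.895, -0.001, 1.645]
force: [-0.2, 0.8, 0.7]
grip_width: 0.0609
grip_force: 0.0
```

{"op": "carry_out", "data": {"motion": "0 0.02 0.03 0 0 0 90; -0.005 0.04 0.02 0 0 0 90; -0.005 0.04 0 0 0 0 90; -0.005 0.04 0 0 0 0 90; -0.005 0.04 0 0 0 0 90; -0.005 0.04 0 0 0 0 90; -0.005 0.04 0 0 0 0 90; 0 0 0 0 0 0 90; 0 0 0 0 0 0 90"}}

```text
time_s: 19.33
ee_pos: [0.4533, 0.0232, 0.2308]
eef_rot: [-2.896, -0.0, 1.648]
force: [-0.2, -0.7, -0.1]
grip_width: 0.0607
grip_force: 0.0
```

```bash
python3 - <<'E'
from h import *
chute()
A=[]
for n,(u,v) in(('top',(335,225)),('side',(325,180))):
    c=ctrl.camera(n);A.append(cv2.resize(c['pixels'][v-50:v+50,u-33:u+33][...,::-1],(400,600),interpolation=cv2.INTER_CUBIC))
cv2.imwrite('pics/end.png',np.hstack(A))
E
```

```text
top 355
  x 0.05 43 y [-0.036  0.007] h [0.007 0.01  0.014]
  x 0.06 66 y [-0.036  0.01 ] h [0.008 0.013 0.016]
  x 0.07 38 y [-0.035  0.008] h [0.007 0.01  0.013]
  x 0.08 68 y [-0.036  0.013] h [0.007 0.011 0.015]
  x 0.09 62 y [-0.035  0.011] h [0.007 0.012 0.015]
  x 0.1 67 y [-0.036  0.013] h [0.007 0.019 0.026]
  x 0.11 11 y [-0.036  0.011] h [0.021 0.023 0.025]
side 86
  x 0.06 7 y [-0.017 -0.004] h [0.012 0.015 0.016]
  x 0.07 6 y [-0.031 -0.003] h [0.01  0.011 0.014]
  x 0.08 15 y [-0.033 -0.007] h [0.008 0.013 0.016]
  x 0.09 10 y [-0.034 -0.007] h [0.011 0.014 0.016]
  x 0.1 36 y [-0.037  0.009] h [0.009 0.02  0.027]
```

View pics/end.png

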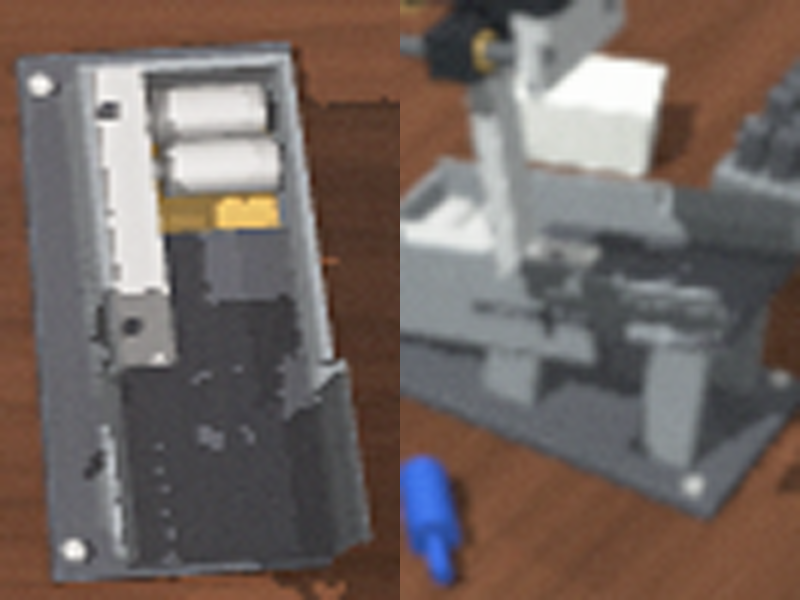

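Both stamps lie side by side on the lift, at (215,110) and (222,165), with their shanks under the bar. The tops sit about 13 mm above the floor plane, so the lift has sunk about 13 mm. The arm is clear of everything.

```bash
python3 -c "
from station import ctrl
print(ctrl.hand_in())"
```

```text
the job is handed in; nothing more can be done
None
```

Both silver stamps are side by side on the lift with their shanks under the guide bar. The lift has sunk about 13 mm under them, and the job was handed in at about 19.5 s with the gripper clear; I touched nothing else on the bench.

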